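# Load a chipper knife into the sharpening holder

### The job

Load the chipper knife into the green sharpening holder: lay it flat on the holder's bed with the notch in its back edge over the brass locating pin and its back edge fully home against the dark shoulder, feeling for the pin rather than forcing the knife. Then swing the red toggle-clamp handle up until the rubber foot grips the knife firmly but not hard, and let go. Leave the stone, the spray can and the screwdriver where they are.

Things in the scene. Friction and masses are not known exactly. Their poses are not given: they have to be found in the camera images.
- knife: Flat steel chipper knife, 70 (its y) x 44 (its x) x 6 mm, about 120 g, lying on the bench bevel up. Origin: centre of its underside, z up. Back edge at x = +22 mm; cutting edge at x = -22 mm (front 8 mm thinned to 3 mm). An open square notch, 10 mm wide, 14 mm deep, goes through the middle of the back edge. Best held by its two ends, 70 mm apart.
- holder: Sharpening holder, screwed to the bench. Origin at bench level, z up; +x runs from its open front, where the knife comes in, to the shoulder. Green base 170 x 100 x 10 mm (x -65 to +105). Steel bed 42 mm wide (y -21 to +21), top at z = 34 mm, front end at x = -14 mm. Behind the shoulder stand the toggle clamp's cheeks (x +34 to +60, y within 15, up to z = 70 mm).
- shoulder (a point): Middle of the foot of the dark shoulder's face, on the bed: x = +20, y = 0, z = 34 mm in the holder frame, same axes. The shoulder is 56 mm wide and 8 mm high. The knife is home when its back edge lies against it (knife x along holder x): its origin is then at holder x = -2, z = 34 mm and at the pin's y, ends overhanging the bed.
- pin_slot (a point): Middle of the slot across the bed (holder x = +11, y = 0, z = 34 mm; same axes). A round brass locating pin, 8 mm diameter, 5 mm high, is screwed fast in it anywhere from y = -14 to +14 mm: where is not measured, it must be seen or felt. A knife whose back edge meets the pin beside the notch stops 13 mm short of home, at holder x = -15 mm.
- clamp (a joint): Toggle clamp angle (rad) about an axis along the holder's y at x = +45, z = 60 mm. 0: arm straight up, red handle lying back level along +x. Starts open, 0.3 to 0.6 (nothing of it below 84 mm or above 115 mm over the knife's place). Grows as the handle swings up and to the front; near 1.57 it is upright and the foot meets the knife. Stiff hinge, 0.35 N m: stays where left, keeps its grip.
- clamp_grip (a point): Point on the axis of the red round handle (17 mm diameter, from 42 to 104 mm from the clamp's pivot), 75 mm from the pivot. Its x axis points along the handle, away from the pivot, its y axis along the pivot.
- clamp_foot (a point): Centre of the face of the clamp's rubber foot (11 mm diameter), 49 mm along the arm from the pivot; with the clamp closed it presses down on the knife at holder x = -4, y = 0, z = 40 mm.
- stone: Loose two-colour sharpening stone, 50 x 150 x 25 mm, lying on the bench; origin: centre of its underside. Leave alone.
- spray: Loose yellow and blue spray can, 60 mm diameter, 170 mm tall, standing; origin: centre of its underside. Leave alone.
- driver: Loose screwdriver with amber handle, 200 mm long along its x, lying on the bench; origin on its underside. Leave alone.
Not all that is in view belongs to the job. There is more than one size of the knife; the job needs the largest.

How it is judged:
On the way, in this order (a step that is already met when the one before it is completed fails the run):
1. the knife lies flat on the bed, notch over the pin, back edge home against the shoulder (x of knife in the frame of holder between -0.0045 and 0.001 m and y of knife in the frame of holder between -0.0165 and 0.0165 m and z of knife in the frame of holder between 0.032 and 0.0365 m and angle between knife's own z axis and vertical below 0.08 rad and angle between the x axis of knife and the x axis of holder, either way round below 0.06 rad), for 0.2 s.
2. the clamp is closed on the knife (value of joint clamp above 1.45 rad and contact force between clamp and knife above 3 N), for 0.2 s.
At the end, for the whole second after the job is handed in: Knife flat on the bed, notch over the pin, back edge within 2.5 mm of the shoulder and square to it within 0.06 rad, at rest; clamp closed on it (joint 1.45 to 1.65 rad), its foot pressing the knife with more than 3 N; robot clear (all of step 1 and all of step 2 and value of joint clamp below 1.65 rad and linear speed of knife below 0.01 m/s); the robot touches nothing.
It fails at once if the knife is forced against the holder or its pin with more than 30 N (contact force between knife and holder above 30 N).
It fails at once if the clamp foot is pressed on the knife with more than 25 N (contact force between clamp and knife above 25 N).
It fails at once if the stone, the spray can or the screwdriver is moved by more than 15 mm (distance of any of stone, spray, driver from where it was at the start of the episode above 0.015 m).
It also fails if it takes over 72 s, if anything falls off the work surface, if the arm or the gripper's body presses on something with over 40 N, if the wrist force passes 120 N, or if a joint passes its speed limit or range.

### The arm

A 7-joint arm with a two-finger parallel gripper is mounted at the origin on the work surface. World frame = base frame: x ahead of the robot, y to its left, z up, the work surface at z = 0. Lengths are in m, angles in rad, forces in N, time in s.
With the tool pointing down it reaches from about 0.35 to 0.9 m from the base axis. Payload 19.9 kg.
Tool frame: the origin (TCP) lies midway between the tips of the shut fingers; the grasp point (between the pads) lies 19 mm behind it; z points along the fingers, y is the line along which they close (so a half turn about z gives the same grasp; the last joint's range is limited). The gripper opens to 94 mm and grips with 3 to 60 N. Pads are 16 mm wide; open, the fingers measure 119 mm over their backs; the gripper's body (75 mm by 177 mm) begins 78 mm behind the grasp point.
Start: joints at [1.294, 0.417, -0.01, 1.614, 0.005, 1.111, -0.053], TCP at [0.145, -0.608, 0.205] pointing down, gripper open.
Joint ranges: [-2.81, 2.81], [-0.39, 2.02], [-1.27, 1.25], [0.06, 2.57], [-1.19, 4.33], [0.19, 2], [-2.82, 2.82]. Speed limits (rad/s): [1.89, 1.89, 2.39, 2.39, 3.01, 3.01, 3.01].

### API

Orientations are given as [roll, pitch, yaw] about the fixed x, y, z axes, in that order (R = Rz(yaw) Ry(pitch) Rx(roll)).
In Python, from cell import state, grab_frame, camera_info, finish_job gives the robot as it stands.
- The arm moves only by the tool arm_command, never from a script. Its argument "series" is a list of rows, each a list of 3 entries, a list of its own where there are three numbers: the shift along the tool's x, y, z normalised to -1 to 1, where 1 is 800 mm, then the turn, a rotation vector about the tool's x, y, z normalised to -1 to 1, where 1 is pi rad, then the gripper's target within -1 to 1 (fully open at 1, half-way at 0, shut at -1). A call has 1 to 8 rows; each row is the pose to reach, as a shift and turn from the pose commanded when the call began, along the tool's axes at that moment, turning the shorter way round; what a row does not reach only later rows make up. A row lasts 1/12 s, in which the tool goes at most 41.7 mm and 7.16 degrees, less where a joint would pass 70% of its speed; a pose out of reach is approached as far as the arm can. A call with a number of a shift or a turn outside -1 to 1 is refused whole. A call with a gripper value outside its range is refused whole. The fingers move at their own pace and stop on an object; "force" is the grip in N (left out, the last holds). Time passes only in rows, so rows that repeat a pose let the fingers close. It gives the time, the measured TCP pose, the force, the opening and the grip force at its end, in the units of the state.
- state(): the state, without advancing time (a new reading comes with each control period).
- grab_frame(name): name is "side" or "top" or "wrist"; returns (picture, depth): 480x640x3 uint8, blue, green, red; 480x640 float32, m along the optical axis (not along the pixel's ray), 0 where there is no reading.
- camera_info(name): a dict with "mtx" (3x3 intrinsics, pixels), "extrinsics" (4x4, takes a point from camera to world coordinates). Camera axes: x right, y up, looking along -z (the intrinsics and any distortion apply to the point x, -y, -z); pixel columns grow to the right and rows downward; lengths in m; the calibration is good to about 2 mm. A picture is of the moment at which its call begins: read the wrist's pose just before it. camera_info takes no time and is no camera call; for the wrist camera it gives the pose at the moment of the call.
- finish_job(): hands the job in; it is judged then, once.
The state is a dict: "time": time; "joints": joint angles; "joint_vel": joint speeds; "tau": joint torques, N m; "position": TCP position; "eef_rot": TCP orientation; "wrist_force": force on the tool from outside, world axes, zero at the start; "moment": the same for the moment, N m; "width": finger opening in m; "grasp_force": force on a finger pad.
Only numpy, scipy, OpenCV 4.12 (cv2) and the standard library are available. Lean on these libraries where they do the work, as an engineer would, in place of code of your own. Each camera call takes 0.05 s, during which the arm holds its last target. There are 200 camera calls.

## Working session

There is one attempt and no reset: what is moved stays moved. The work goes in short steps, Python scripts to look and compute and a tool call to move; the robot and the scene stay as the last step left them, time stands still between calls to the robot, and variables do not carry over. Pictures are saved under pics/ and viewed, at most 10 in all, crops included, and the job is handed in when it is done.

Besides the shell and the picture viewer there is one more tool, called after "Call:" in YAML: its name, and indented under it one key for each argument. arm_command: Moves the arm, as the interface text tells. Its arguments: {"type":"object","properties":{"series":{"type":"array","items":{"type":"array"}},"force":{"type":"number"}},"required":["series"]}

```bash
mkdir -p pics; cat > h.py <<'E'
import numpy as np, cv2
from cell import state, grab_frame, camera_info
from scipy.spatial.transform import Rotation as R
def ray(ci,u,v):
    K=np.array(ci["mtx"]);E=np.array(ci["extrinsics"])
    d=np.linalg.inv(K)@np.array([u,v,1.0]); d=E[:3,:3]@np.array([d[0],-d[1],-d[2]])
    return E[:3,3],d
def onz(ci,u,v,z):
    o,d=ray(ci,u,v); return o+d*(z-o[2])/d[2]
def proj(ci,P):
    K=np.array(ci["mtx"]);E=np.array(ci["extrinsics"])
    c=E[:3,:3].T@(np.array(P)-E[:3,3]); c=K@np.array([c[0],-c[1],-c[2]]); return c[:2]/c[2]
E
python3 - <<'E'
from h import *
for n in("top","side"):
    f,d=grab_frame(n); cv2.imwrite(f"pics/{n}0.png",f); np.save(f"{n}0d.npy",d)
    ci=camera_info(n); print(n,{k:np.round(v,3).tolist() if k in("mtx","extrinsics") else v for k,v in ci.items()})
s=state(); print(s)
E
```

```text
top {'mtx': [[520.906, 0.0, 314.117], [0.0, 520.906, 245.364], [0.0, 0.0, 1.0]], 'extrinsics': [[0.027, 0.992, -0.122, 0.399], [-1.0, 0.026, -0.01, -0.016], [-0.006, 0.122, 0.992, 1.487], [0.0, 0.0, 0.0, 1.0]]}
side {'mtx': [[581.927, 0.0, 329.669], [0.0, 581.927, 244.958], [0.0, 0.0, 1.0]], 'extrinsics': [[-0.925, 0.201, -0.323, 0.106], [-0.381, -0.494, 0.782, 1.115], [-0.002, 0.846, 0.533, 0.846], [0.0, 0.0, 0.0, 1.0]]}
{'time': 0.1, 'joints': array([ 1.29451278,  0.41789336, -0.01030664,  1.6140894 ,  0.00471006,
        1.11065695, -0.05298627]), 'joint_vel': array([ 0.00043288, -0.00082694, -0.0007179 , -0.00150897,  0.00049364,
       -0.00120691,  0.00043842]), 'tau': array([ 7.89133919e-04, -8.52584410e+01,  6.39807880e-01, -4.26701689e+01,
       -4.89524938e-02,  1.63800828e-02,  4.23101426e-05]), 'position': array([ 0.14531204, -0.6075508 ,  0.2049112 ]), 'eef_rot': array([-3.14057295e+00,  8.94083872e-05,  2.34813018e-01]), 'wrist_force': array([-0.08859625, -0.25372445,  0.3993447 ]), 'moment': array([-0.03825629, -0.00417723,  0.01035304]), 'grasp_force': 0.0, 'width': 0.09398557999782249}
```

View pics/top0.png

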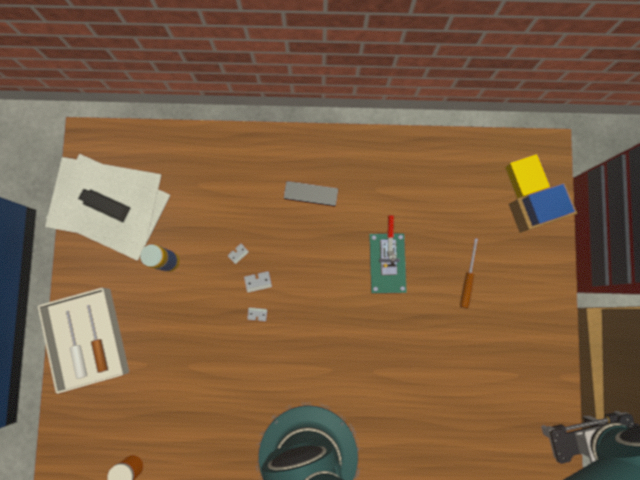

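View pics/side0.png

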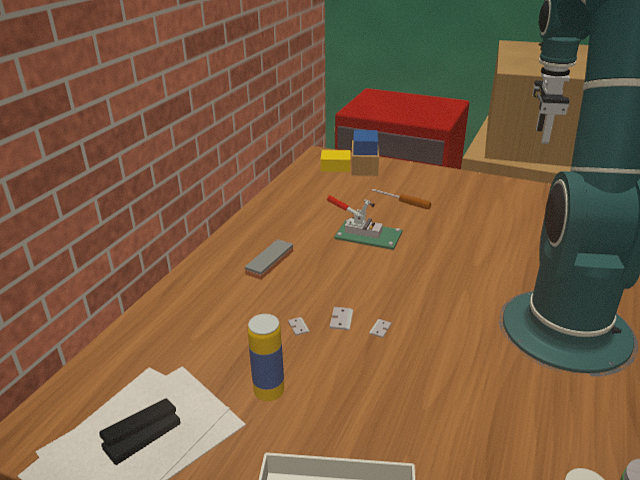

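The top view shows three knives: (238,253), (258,282) and (257,314). The middle one looks largest. The holder is at (388,263), with its shoulder and red handle (390,226) towards +x. The stone is at (311,193), the can at (158,257) and the driver at (469,275). Next I'll measure these and confirm the knife in a crop.

```bash
cat > m1.py <<'E'
from h import *
f=cv2.imread("pics/top0.png"); ci=camera_info("top")
hsv=cv2.cvtColor(f,cv2.COLOR_BGR2HSV)
def rects(m,z,lo,hi,roi):
    mm=np.zeros_like(m); x0,y0,x1,y1=roi; mm[y0:y1,x0:x1]=m[y0:y1,x0:x1]
    for c in cv2.findContours(mm,cv2.RETR_EXTERNAL,cv2.CHAIN_APPROX_NONE)[0]:
        if lo<cv2.contourArea(c)<hi:
            P=np.array([onz(ci,u,v,z)[:2] for u,v in c[:,0,:]],np.float32)*1000
            (cx,cy),(w,h),a=cv2.minAreaRect(P); print(c[:,0].mean(0).round(), "c",round(cx,1),round(cy,1),"size",round(w,1),round(h,1),"ang",round(a,1))
kn=cv2.inRange(hsv,(0,0,110),(179,60,255)); print("knives");rects(kn,.006,60,2000,(200,230,300,340))
g=cv2.inRange(hsv,(50,60,40),(95,255,255)); print("green");rects(g,.010,200,5000,(350,220,420,310))
r=cv2.bitwise_or(cv2.inRange(hsv,(0,180,100),(4,255,255)),cv2.inRange(hsv,(175,180,100),(179,255,255)));print("red");rects(r,.09,30,2000,(370,200,410,260))
a=cv2.resize(f[230:340,210:310],None,fx=4,fy=4,interpolation=cv2.INTER_CUBIC)
b=cv2.resize(f[205:305,350:425],None,fx=4.4,fy=4.4,interpolation=cv2.INTER_CUBIC)[:440]
cv2.imwrite("pics/crop0.png",np.hstack([a,b]))
E
python3 m1.py
```

```text
knives
[257. 314.] c 382.1 154.1 size 33.6 51.1 ang 1.6
[258. 281.] c 474.1 156.4 size 45.1 71.4 ang 14.1
[238. 253.] c 552.8 216.1 size 32.7 50.3 ang 46.8
green
[388. 261.] c 536.6 -211.3 size 166.6 95.8 ang 2.4
red
[390. 226.] c 629.5 -206.8 size 55.0 10.8 ang 0.5
```

View pics/crop0.png

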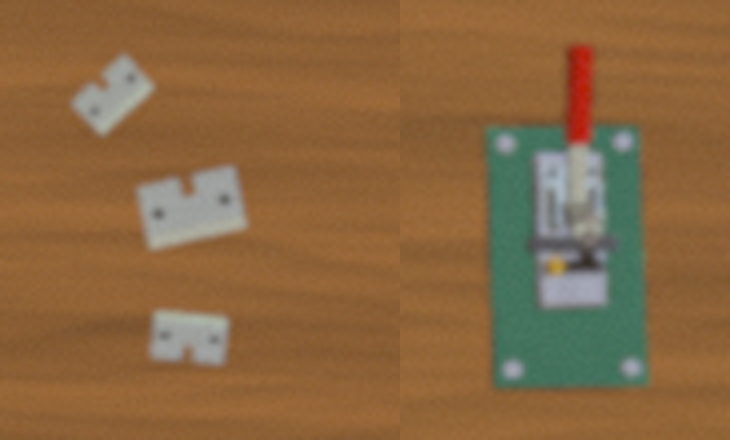

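The crop confirms it: the middle knife measures 71x45 mm and the other two about 50x33 mm. Its notch faces +x and its yaw is about +14°. The holder's yaw is about +2°, and its pin is at about (385,266), left of the middle (+y). Next is the wrist-camera offset and the move plan.

```bash
cat >> h.py <<'E'
def Rt(s): return R.from_euler("xyz",s["eef_rot"])
def plan(target, yaw, rows_note=""):
    "shift/turn (normalised) from the present pose to TCP target, tool down with given yaw"
    s=state(); r0=Rt(s); r1=R.from_euler("xyz",[np.pi,0,yaw])
    d=r0.inv().apply(np.array(target)-s["position"]); w=(r0.inv()*r1).as_rotvec()
    print("shift",np.round(d/.8,4),"turn",np.round(w/np.pi,4),"rows",np.linalg.norm(d)/.0417, np.degrees(np.linalg.norm(w))/7.16)
E
python3 - <<'E'
from h import *
s=state(); ci=camera_info("wrist"); E=np.array(ci["extrinsics"]); r=Rt(s)
print("cam in tool",r.inv().apply(E[:3,3]-s["position"]).round(4),"\n",(r.inv().as_matrix()@E[:3,:3]).round(3)); print(np.round(ci["mtx"],1))
t=camera_info("top")
H=np.array([516.6,-212.1]);a=np.radians(2.4)
p=onz(t,385.5,265.7,.037)[:2]*1000-H; print("pin in holder",R.from_euler("z",-a).apply([*p,0]))
E
```

```text
cam in tool [ 0.0662  0.001  -0.1796] 
 [[-0.     0.974  0.228]
 [ 1.    -0.     0.001]
 [ 0.001  0.228 -0.974]]
[[413.9   0.  319.9]
 [  0.  413.9 238.8]
 [  0.    0.    1. ]]
pin in holder [9.48557502 9.12167971 0.        ]
```

```bash
python3 -c "
from h import *
plan([.55,-.20,.23],.042)"
```

```text
shift [ 0.6105 -0.3778 -0.031 ] turn [-0.0003  0.0001  0.0614] rows 13.786350448803237 1.5429503815953922
```

Call:
arm_command:
  series:
    - [[0.305,-0.189,-0.016],[0,0,0.03],1]
    - [[0.305,-0.189,-0.016],[0,0,0.03],1]
    - [[0.305,-0.189,-0.016],[0,0,0.03],1]
    - [[0.305,-0.189,-0.016],[0,0,0.03],1]
    - [[0.305,-0.189,-0.016],[0,0,0.03],1]
    - [[0.305,-0.189,-0.016],[0,0,0.03],1]
    - [[0.305,-0.189,-0.016],[0,0,0.03],1]
    - [[0.305,-0.189,-0.016],[0,0,0.03],1]

```text
time: 0.77
position: [0.3529, -0.3984, 0.2186]
eef_rot: [-3.141, -0.002, 0.149]
wrist_force: [1.4, 0.3, 1.1]
width: 0.094
grasp_force: 0.0
```

```bash
python3 -c "
from h import *
plan([.55,-.20,.23],.042)"
```

```text
shift [ 0.2805 -0.2087 -0.0135] turn [-0.0004 -0.0006  0.0341] rows 6.712712985167958 0.8568904937574843
```

Call:
arm_command:
  series:
    - [[0.3,-0.19,-0.014],[0,0,0.033],1]
    - [[0.3,-0.19,-0.014],[0,0,0.033],1]
    - [[0.3,-0.19,-0.014],[0,0,0.033],1]
    - [[0.3,-0.19,-0.014],[0,0,0.033],1]
    - [[0.3,-0.19,-0.014],[0,0,0.033],1]
    - [[0.3,-0.19,-0.014],[0,0,0.033],1]
    - [[0.3,-0.19,-0.014],[0,0,0.033],1]
    - [[0.3,-0.19,-0.014],[0,0,0.033],1]

```text
time: 1.43
position: [0.5683, -0.2133, 0.2291]
eef_rot: [-3.139, -0.001, 0.045]
wrist_force: [-0.1, 1.0, 0.1]
width: 0.0936
grasp_force: 0.0
```

Call:
arm_command:
  series:
    - [[0,0,0],[0,0,0],1]
    - [[0,0,0],[0,0,0],1]
    - [[0,0,0],[0,0,0],1]

```text
time: 1.68
position: [0.563, -0.2211, 0.2292]
eef_rot: [3.141, 0.001, 0.035]
wrist_force: [-0.6, -0.7, 0.5]
width: 0.0938
grasp_force: 0.0
```

```bash
python3 - <<'E'
from h import *
import json
s=state(); ci=camera_info("wrist"); f,d=grab_frame("wrist"); print(s["position"],s["eef_rot"],s["joint_vel"].round(4))
cv2.imwrite("pics/w1.png",f); np.save("w1d.npy",d); json.dump({k:np.array(ci[k]).tolist() for k in("mtx","extrinsics")},open("w1.json","w"))
cv2.imwrite("pics/w1c.png",cv2.resize(f[80:480,120:520],(800,800))[:600] if 0 else f)
E
```

```text
[ 0.56301155 -0.22106306  0.22924061] [3.14135104e+00 7.04943826e-04 3.52563907e-02] [ 0.0054 -0.0044 -0.002  -0.0001  0.0005 -0.0003 -0.0016]
```

View pics/w1.png

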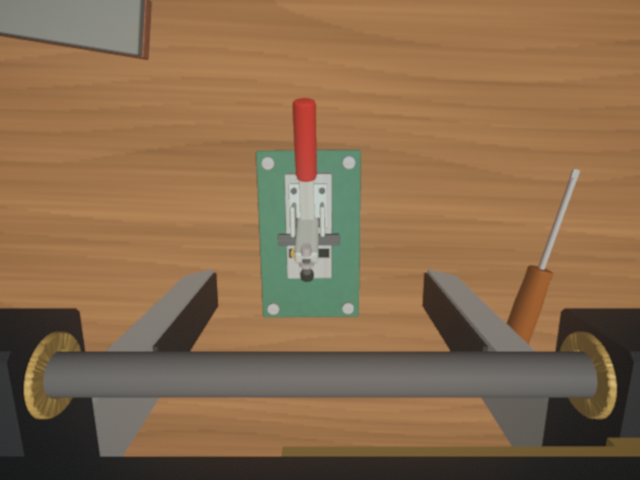

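The wrist view shows the base screws at (267,163), (349,162), (273,309) and (348,309). The foot at (307,275) nearly hides the pin, leaving a brass sliver at (292,254). I'll step back 130 mm so the camera sees the pin from the front.

Call:
arm_command:
  series:
    - [[-0.16,0,0.0],[0,0,0],1]
    - [[-0.16,0,0.0],[0,0,0],1]
    - [[-0.16,0,0.0],[0,0,0],1]
    - [[-0.16,0,0.0],[0,0,0],1]
    - [[-0.16,0,0.0],[0,0,0],1]
    - [[-0.16,0,0.0],[0,0,0],1]
    - [[-0.16,0,0.0],[0,0,0],1]

```text
time: 2.32
position: [0.4368, -0.2248, 0.2296]
eef_rot: [-3.142, -0.001, 0.037]
wrist_force: [-0.9, -0.3, -0.3]
width: 0.0939
grasp_force: 0.0
```

```bash
cat > m2.py <<'E'
from h import *
import json,sys
n=sys.argv[1]
if len(sys.argv)>2:
    s=state(); ci=camera_info("wrist"); f,d=grab_frame("wrist"); cv2.imwrite(f"pics/{n}.png",f); np.save(f"{n}d.npy",d)
    json.dump({k:np.array(ci[k]).tolist() for k in("mtx","extrinsics")},open(f"{n}.json","w")); print(s["position"],s["eef_rot"])
f=cv2.imread(f"pics/{n}.png"); ci=json.load(open(f"{n}.json")); d=np.load(f"{n}d.npy")
hsv=cv2.cvtColor(f,cv2.COLOR_BGR2HSV)
g=cv2.inRange(hsv,(60,80,40),(90,255,255))
c=max(cv2.findContours(g,cv2.RETR_EXTERNAL,cv2.CHAIN_APPROX_NONE)[0],key=cv2.contourArea)
P=np.array([onz(ci,u,v,.010)[:2] for u,v in c[:,0,:]],np.float32)*1000
b=cv2.minAreaRect(P); print("base",np.round(b[0],1),np.round(b[1],1),round(b[2],2))
# screws: bright blobs inside green hull
hull=np.zeros(g.shape,np.uint8); cv2.fillPoly(hull,[cv2.convexHull(c)],255)
m=cv2.inRange(hsv,(0,0,120),(179,60,255))&hull
sc=[]
for q in cv2.findContours(m,cv2.RETR_EXTERNAL,cv2.CHAIN_APPROX_NONE)[0]:
    a=cv2.contourArea(q)
    if 60<a<400:
        (u,v),r=cv2.minEnclosingCircle(q); p=onz(ci,u,v,.011)*1000; sc.append(p[:2]); print("screw?",round(u),round(v),a,p[:2].round(1))
y=cv2.inRange(hsv,(12,110,90),(30,255,255))&hull
for q in cv2.findContours(y,cv2.RETR_EXTERNAL,cv2.CHAIN_APPROX_NONE)[0]:
    if cv2.contourArea(q)>3:
        u,v=q[:,0].mean(0); print("brass",cv2.boundingRect(q),onz(ci,u,v,.038)[:2].round(4)*1000)
x,yy,w,h=cv2.boundingRect(c); k=min(800/w,600/h)*.95
cv2.imwrite(f"pics/{n}c.png",cv2.resize(f[max(yy-20,0):yy+h,x:x+w],None,fx=k*.85,fy=k*.85,interpolation=cv2.INTER_CUBIC)); print("crop",x,yy-20,k*.85)
E
python3 m2.py w1; python3 m2.py w2 grab
```

```text
base [ 522.3 -213.2] [135.9  95.1] 2.46
screw? 347 307 87.0 [ 464.8 -253.3]
brass (291, 249, 3, 8) [ 528.2 -197. ]
crop 263 163 3.642857142857143
[ 0.43682399 -0.22475758  0.22960372] [-3.14158399e+00 -5.82991262e-04  3.69633462e-02]
base [ 536.9 -212.2] [166.3  96.4] 2.64
screw? 350 184 139.0 [ 465.2 -253.4]
screw? 265 16 177.5 [ 609.  -170.5]
screw? 352 15 173.5 [ 612.4 -247. ]
brass (290, 107, 13, 12) [ 527.2 -201.4]
crop 254 -15 2.55
```

View pics/w2c.png

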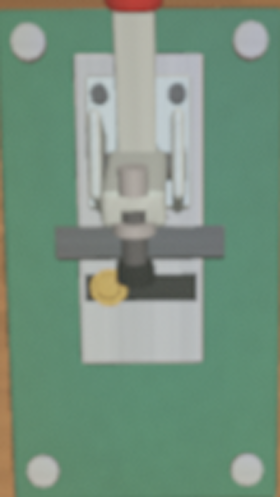

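```bash
cat >> h.py <<'E'
HO=np.array([.5170,-.2129]); HY=0.0436
def toH(p): c,s=np.cos(HY),np.sin(HY); d=np.array(p[:2])-HO; return np.array([c*d[0]+s*d[1],-s*d[0]+c*d[1]])
def fromH(x,y): c,s=np.cos(HY),np.sin(HY); return HO+np.array([c*x-s*y,s*x+c*y])
E
python3 - <<'E'
from h import *
import json
ci=json.load(open("w2.json")); f=cv2.imread("pics/w2.png"); hsv=cv2.cvtColor(f,cv2.COLOR_BGR2HSV)
for u,v in((296,113),(296.5,113)):
    for z in(.034,.039): print(u,z,(toH(onz(ci,u,v,z))*1000).round(1))
for n,x,y in(("bedL",20,21),("bedR",20,-21),("shL",20,28),("shR",20,-28),("bedfL",-14,21),("bedfR",-14,-21)): print(n,proj(ci,[*fromH(x/1000,y/1000),.034]).round(1))
c=cv2.resize(f[80:150,265:345],None,fx=8,fy=8,interpolation=cv2.INTER_CUBIC); cv2.imwrite("pics/w2z.png",c)
plan([.45,.156,.20],.246)
E
```

```text
296 0.034 [10.4 11.3]
296 0.039 [10.1 11. ]
296.5 0.034 [10.4 10.8]
296.5 0.039 [10.1 10.5]
bedL [284.5 101.5]
bedR [333.1 101.2]
shL [276.4 101.6]
shR [341.2 101.1]
bedfL [285.5 141.9]
bedfR [333.1 141.6]
shift [ 0.0342 -0.4748  0.0369] turn [-0.0001 -0.0001 -0.0664] rows 9.159939445465781 1.6700690445510198
```

View pics/w2z.png

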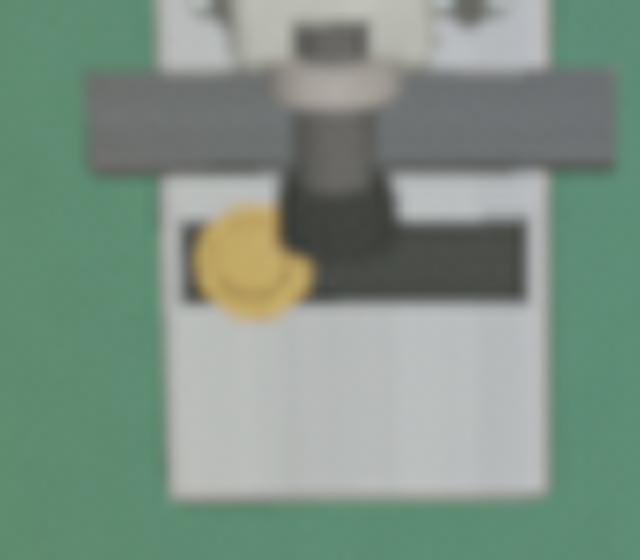

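The zoom shows the brass flange centred at (255,262) on a bed spanning 163–550, so the pin is at holder y ≈ +10.9 mm. The bed edges match my pose estimate. Now the knife.

Call:
arm_command:
  series:
    - [[0.034,-0.4,0.03],[0,0,-0.066],1]
    - [[0.034,-0.4,0.03],[0,0,-0.066],1]
    - [[0.034,-0.4,0.03],[0,0,-0.066],1]
    - [[0.034,-0.4,0.03],[0,0,-0.066],1]
    - [[0.034,-0.4,0.03],[0,0,-0.066],1]
    - [[0.034,-0.4,0.03],[0,0,-0.066],1]
    - [[0.034,-0.4,0.03],[0,0,-0.066],1]
    - [[0.034,-0.4,0.03],[0,0,-0.066],1]

```text
time: 3.03
position: [0.4514, 0.1003, 0.2054]
eef_rot: [-3.14, -0.0, 0.247]
wrist_force: [0.3, 0.1, 0.1]
width: 0.0938
grasp_force: 0.0
```

Call:
arm_command:
  series:
    - [[0.014,-0.073,0.02],[0,0,0],1]
    - [[0.014,-0.073,0.02],[0,0,0],1]
    - [[0.014,-0.073,0.02],[0,0,0],1]
    - [[0.014,-0.073,0.02],[0,0,0],1]
    - [[0.014,-0.073,0.02],[0,0,0],1]

```text
time: 3.45
position: [0.4484, 0.1554, 0.1893]
eef_rot: [-3.141, 0.001, 0.244]
wrist_force: [-0.6, 0.0, -0.2]
width: 0.0941
grasp_force: 0.0
```

```bash
cat > m3.py <<'E'
from h import *
s=state(); ci=camera_info("wrist"); f,d=grab_frame("wrist"); print(s["position"].round(4),s["eef_rot"].round(4)); cv2.imwrite("pics/k1.png",f)
hsv=cv2.cvtColor(f,cv2.COLOR_BGR2HSV); m=cv2.inRange(hsv,(0,0,120),(179,60,255))
for q in cv2.findContours(m,cv2.RETR_EXTERNAL,cv2.CHAIN_APPROX_NONE)[0]:
    if cv2.contourArea(q)>400:
        P=np.array([onz(ci,u,v,.006)[:2] for u,v in q[:,0,:]],np.float32)*1000
        b=cv2.minAreaRect(P); print(q[:,0].mean(0).round(),cv2.contourArea(q),np.round(b[0],1),np.round(b[1],1),round(b[2],2))
E
python3 m3.py
```

```text
[0.4484 0.1554 0.1893] [-3.1411e+00  6.0000e-04  2.4420e-01]
[121. 417.] 1336.0 [196.6 291.2] [61.3 63.7] 14.05
[481. 315.] 2097.0 [395.5 -11.5] [132.   23.1] 61.02
[157. 317.] 2356.0 [322.6 274.3] [ 28.5 130.8] 56.96
[303. 286.] 1786.0 [383.3 154.2] [51.9 34.2] 86.28
[326. 188.] 3841.5 [474.3 155.9] [44.7 70.5] 13.99
[279.  79.] 2453.0 [552.9 215.7] [33.2 51.5] 44.73
```

```bash
python3 -c "
from h import *
plan([.4724,.1554,.04],.2442);plan([.4724,.1554,.0025],.2442)"
```

```text
shift [0.0291 0.0067 0.1868] turn [-0.0001  0.     -0.0003] rows 3.6295998255623805 0.007486567543486863
shift [0.0291 0.0067 0.2337] turn [-0.0001  0.     -0.0003] rows 4.519854875607726 0.007486567543486863
```

Call:
arm_command:
  series:
    - [[0.029,0.0067,0.05],[0,0,0],1]
    - [[0.029,0.0067,0.1],[0,0,0],1]
    - [[0.029,0.0067,0.15],[0,0,0],1]
    - [[0.029,0.0067,0.187],[0,0,0],1]
    - [[0.029,0.0067,0.205],[0,0,0],1]
    - [[0.029,0.0067,0.222],[0,0,0],1]
    - [[0.029,0.0067,0.2325],[0,0,0],1]
    - [[0.029,0.0067,0.2325],[0,0,0],1]

```text
time: 4.17
position: [0.4716, 0.155, 0.0023]
eef_rot: [3.141, 0.002, 0.243]
wrist_force: [0.1, 0.3, 0.1]
width: 0.094
grasp_force: 0.0
```

Call:
arm_command:
  series:
    - [[0,0,0],[0,0,0],1]
    - [[0,0,0],[0,0,0],1]

```text
time: 4.33
position: [0.4726, 0.1559, 0.0044]
eef_rot: [3.142, -0.001, 0.244]
wrist_force: [-0.3, -0.3, -0.3]
width: 0.0938
grasp_force: 0.0
```

Call:
arm_command:
  series:
    - [[0,0,0.003],[0,0,0],1]
    - [[0,0,0.003],[0,0,0],1]
    - [[0,0,0.003],[0,0,0],1]
    - [[0,0,0.003],[0,0,0],0.2]
    - [[0,0,0.003],[0,0,0],0.2]
    - [[0,0,0.003],[0,0,0],0.2]
    - [[0,0,0.003],[0,0,0],0.2]
    - [[0,0,0.003],[0,0,0],0.2]
  force: 20

```text
time: 5.0
position: [0.4719, 0.156, 0.0011]
eef_rot: [-3.142, 0.0, 0.244]
wrist_force: [-0.2, -0.6, 1.3]
width: 0.0699
grasp_force: 20.0
```

Call:
arm_command:
  series:
    - [[0,0,0],[0,0,0],0.2]
    - [[0,0,0],[0,0,0],0.2]
    - [[0,0,0],[0,0,0],0.2]
    - [[0,0,0],[0,0,0],0.2]

```text
time: 5.33
position: [0.4719, 0.156, 0.0011]
eef_rot: [-3.142, -0.0, 0.244]
wrist_force: [-0.0, 0.0, 1.3]
width: 0.0695
grasp_force: 20.0
```

```bash
python3 -c "
from h import *
p=fromH(-.0373,.0109);print(p)
plan([*p,.12],HY)"
```

```text
[ 0.47926036 -0.20363612]
shift [-0.0998  0.4384 -0.1487] turn [-0.     -0.      0.0639] rows 9.085028808281992 1.6056645089272006
```

Call:
arm_command:
  series:
    - [[0,0,-0.02],[0,0,0],0.2]
    - [[0,0,-0.06],[0,0,0],0.2]
    - [[0,0,-0.1],[0,0,0],0.2]
    - [[0,0,-0.14],[0,0,0],0.2]
    - [[0,0,-0.15],[0,0,0],0.2]
    - [[0,0,-0.15],[0,0,0],0.2]

```text
time: 5.83
position: [0.4731, 0.1562, 0.1231]
eef_rot: [3.141, -0.004, 0.244]
wrist_force: [-0.4, 0.4, -1.3]
width: 0.0699
grasp_force: 20.0
```

```bash
python3 -c "
from h import *
p=fromH(-.0373,.0109);s=state();print(p,s['width'],s['wrist_force'])
plan([*p,.12],HY)"
```

```text
[ 0.47926036 -0.20363612] 0.06987815850443065 [-0.40359696  0.38590964 -1.27195023]
shift [-0.1011  0.4383  0.0036] turn [-0.     -0.0012  0.0637] rows 8.63006973650694 1.602732746419192
```

Call:
arm_command:
  series:
    - [[-0.01,0.03,0],[0,0,0.006],0.2]
    - [[-0.021,0.08,0],[0,0,0.016],0.2]
    - [[-0.032,0.13,0],[0,0,0.026],0.2]
    - [[-0.043,0.18,0],[0,0,0.036],0.2]
    - [[-0.054,0.23,0],[0,0,0.046],0.2]
    - [[-0.065,0.28,0],[0,0,0.056],0.2]
    - [[-0.076,0.33,0],[0,0,0.063],0.2]
    - [[-0.086,0.37,0],[0,0,0.063],0.2]

```text
time: 6.5
position: [0.4755, -0.151, 0.1194]
eef_rot: [-3.142, 0.002, 0.043]
wrist_force: [1.5, 0.4, -1.5]
width: 0.07
grasp_force: 20.0
```

Call:
arm_command:
  series:
    - [[0,0.03,0],[0,0,0],0.2]
    - [[0,0.055,0],[0,0,0],0.2]
    - [[0,0.055,0],[0,0,0],0.2]
    - [[0,0.055,0],[0,0,0],0.2]
    - [[0,0.055,0],[0,0,0],0.2]
    - [[0,0.055,0],[0,0,0],0.2]

```text
time: 7.0
position: [0.4785, -0.1906, 0.1204]
eef_rot: [-3.141, 0.001, 0.048]
wrist_force: [0.7, 1.0, -1.6]
width: 0.0696
grasp_force: 20.0
```

```bash
python3 -c "
from h import *
p=fromH(-.0373,.0109);s=state();print(p,s['position'],s['eef_rot'])
plan([*p,.0371],HY)
f,d=grab_frame('wrist');cv2.imwrite('pics/held.png',f[0:480])
"
```

```text
[ 0.47926036 -0.20363612] [ 0.47854184 -0.19064267  0.12035027] [-3.14089785e+00  9.61814273e-04  4.77574604e-02]
shift [0.0002 0.0163 0.1041] turn [-0.0002  0.0003  0.0013] rows 2.0206527315324423 0.03459464215663205
```

View pics/held.png

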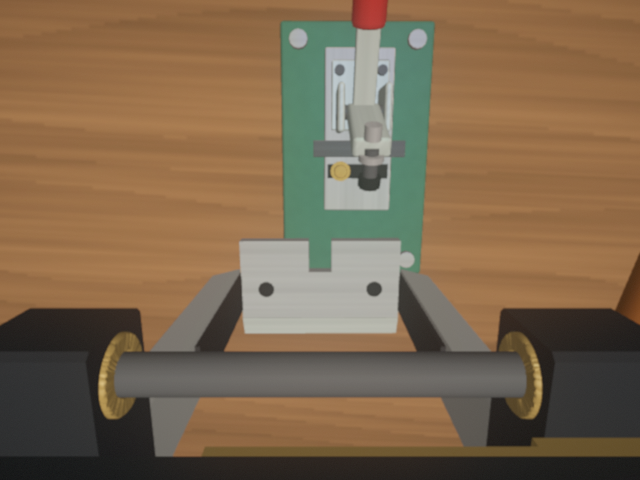

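The knife is held flat and square, with its notch centred at (320,255), and the pin is fully visible at (341,171). I'll measure the notch against the pin in this one view, since that cancels the camera bias.

```bash
cat > m4.py <<'E'
from h import *
s=state(); ci=camera_info("wrist"); f,d=grab_frame("wrist"); r=Rt(s)
def tool(u,v,z): return r.inv().apply(onz(ci,u,v,z)-s["position"])*1000
hsv=cv2.cvtColor(f,cv2.COLOR_BGR2HSV)
y=cv2.inRange(hsv,(12,110,90),(30,255,255)); y[:60]=0; y[235:]=0
q=max([c for c in cv2.findContours(y,cv2.RETR_EXTERNAL,cv2.CHAIN_APPROX_NONE)[0] if 280<c[:,0,0].mean()<400 and len(c)<120],key=cv2.contourArea)
(u,v),rr=cv2.minEnclosingCircle(q); print("pin px",u,v,rr,cv2.boundingRect(q),"tool",tool(u,v,.035).round(2),"holder",(toH(onz(ci,u,v,.035))*1000).round(2))
# knife rows through notch: bright-grey runs
zt=s["position"][2]-.0011+.006
g=hsv[...,1]<60
for row in (246,250,254,258,262):
    e=np.flatnonzero(np.diff((g[row,225:420]&(hsv[row,225:420,2]>110)).astype(int)))+225.5
    print(row,e,[tool(x,row,zt)[:2].round(1).tolist() for x in e])
print("tcp holder",toH(s["position"])*1000,"yaw",s["eef_rot"][2])
E
python3 m4.py
```

```text
pin px 339.7272644042969 171.38636779785156 9.871832847595215 (330, 163, 20, 17) tool [48.14 13.21 85.55] holder [10.79 10.87]
246 [238.5 309.5 330.5 401.5] [[22.2, -34.7], [22.2, -3.8], [22.2, 5.3], [22.2, 36.2]]
250 [239.5 309.5 330.5 401.5] [[20.4, -34.4], [20.4, -3.8], [20.4, 5.3], [20.4, 36.3]]
254 [239.5 309.5 329.5 412.5] [[18.6, -34.5], [18.6, -3.8], [18.6, 4.9], [18.6, 41.2]]
258 [239.5 309.5 329.5 414.5 418.5] [[16.8, -34.5], [16.8, -3.8], [16.8, 4.9], [16.8, 42.2], [16.8, 43.9]]
262 [239.5 309.5 329.5 414.5 418.5] [[15.0, -34.6], [15.0, -3.9], [15.0, 4.9], [15.0, 42.3], [15.0, 44.0]]
tcp holder [-37.35005106  23.83106764] yaw 0.047809495045058714
```

```bash
cat >> h.py <<'E'
def hs(x,y,z): plan([*fromH(x/1000,y/1000),z/1000],HY)
def rep(): s=state(); print("H",(toH(s["position"])*1000).round(2),"z",(s["position"][2]*1000).round(2),"rot",(s["eef_rot"]-[0,0,HY]).round(4),"F",R.from_euler("z",-HY).apply(s["wrist_force"]).round(2),"M",s["moment"].round(3),"w",round(s["width"],4),"t",s["time"])
E
python3 -c "
from h import *
hs(-37.3,11.6,37.1)"
```

```text
shift [-1.000e-04  1.510e-02  1.046e-01] turn [-0.0001  0.0001  0.0013] rows 2.027517897926211 0.033259480778996035
```

Call:
arm_command:
  series:
    - [[0,0.015,0.03],[0,0,0.0013],0.2]
    - [[0,0.015,0.06],[0,0,0.0013],0.2]
    - [[0,0.015,0.085],[0,0,0.0013],0.2]
    - [[0,0.015,0.1],[0,0,0.0013],0.2]
    - [[0,0.015,0.104],[0,0,0.0013],0.2]
    - [[0,0.015,0.104],[0,0,0.0013],0.2]
    - [[0,0.015,0.104],[0,0,0.0013],0.2]
    - [[0,0.015,0.104],[0,0,0.0013],0.2]

```text
time: 7.77
position: [0.48, -0.2039, 0.0389]
eef_rot: [3.141, -0.001, 0.042]
wrist_force: [-0.4, -0.6, -1.6]
width: 0.0696
grasp_force: 20.0
```

Call:
arm_command:
  series:
    - [[0,0,0],[0,0,0],0.2]
    - [[0,0,0],[0,0,0],0.2]
    - [[0,0,0],[0,0,0],0.2]
    - [[0,0,0],[0,0,0],0.2]

```text
time: 8.1
position: [0.4794, -0.2039, 0.0381]
eef_rot: [3.141, -0.0, 0.042]
wrist_force: [0.1, 0.7, -0.8]
width: 0.0693
grasp_force: 20.0
```

```bash
python3 -c "
from h import *
rep();hs(-21.3,11.6,37.1)"
```

```text
H [-37.15  10.62] z 38.11 rot [ 3.1414e+00 -4.0000e-04 -1.4000e-03] F [ 0.1   0.69 -0.76] M [ 0.04   0.054 -0.005] w 0.0693 t 8.1
shift [ 0.0198 -0.0013  0.0013] turn [ 0.0001 -0.0001 -0.0005] rows 0.38149420758194985 0.011768509111086078
```

Call:
arm_command:
  series:
    - [[0.004,-0.0013,0.0013],[0,0,-0.0005],0.2]
    - [[0.01,-0.0013,0.0013],[0,0,-0.0005],0.2]
    - [[0.015,-0.0013,0.0013],[0,0,-0.0005],0.2]
    - [[0.019,-0.0013,0.0013],[0,0,-0.0005],0.2]
    - [[0.019,-0.0013,0.0013],[0,0,-0.0005],0.2]
    - [[0.019,-0.0013,0.0013],[0,0,-0.0005],0.2]
    - [[0.019,-0.0013,0.0013],[0,0,-0.0005],0.2]
    - [[0.019,-0.0013,0.0013],[0,0,-0.0005],0.2]

```text
time: 8.77
position: [0.4943, -0.2022, 0.0368]
eef_rot: [-3.142, 0.0, 0.044]
wrist_force: [-0.6, 0.2, -0.4]
width: 0.0694
grasp_force: 20.0
```

```bash
python3 -c "
from h import *
rep();hs(-21.3,11.6,37.1)
s=state();ci=camera_info('wrist');f,d=grab_frame('wrist');cv2.imwrite('pics/near.png',cv2.resize(f[140:360,200:440],None,fx=2.5,fy=2.5,interpolation=cv2.INTER_CUBIC))
rep()"
```

```text
H [-22.26  11.71] z 36.77 rot [-3.1415e+00  2.0000e-04  1.0000e-04] F [-0.57  0.19 -0.43] M [0.036 0.021 0.041] w 0.0694 t 8.7667
shift [ 0.0012  0.0001 -0.0004] turn [-0.      0.0001  0.    ] rows 0.0244415956374106 0.002088402590886674
H [-22.25  11.69] z 36.78 rot [-3.1415e+00  2.0000e-04  1.0000e-04] F [-0.67  0.4  -1.02] M [-0.021  0.022  0.021] w 0.0694 t 8.8167
```

View pics/near.png

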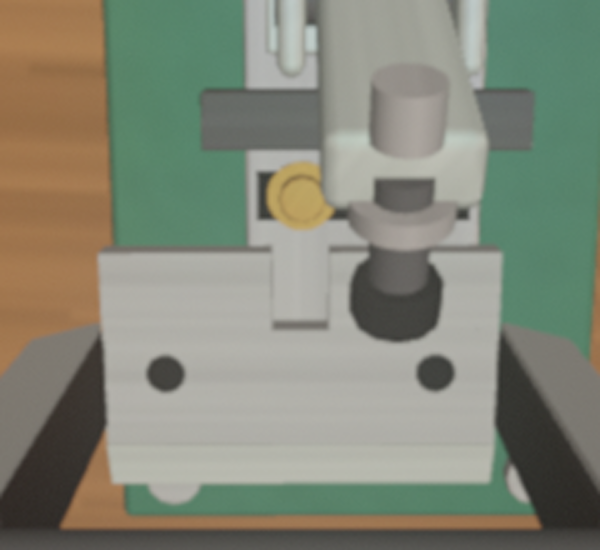

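The pin at (300,200) lines up with the notch (272–328, centre 300). I'll advance gently.

Call:
arm_command:
  series:
    - [[0.002,0,0],[0,0,0],0.2]
    - [[0.004,0,0],[0,0,0],0.2]
    - [[0.006,0,0],[0,0,0],0.2]
    - [[0.008,0,0],[0,0,0],0.2]
    - [[0.01,0,0],[0,0,0],0.2]
    - [[0.012,0,0],[0,0,0],0.2]
    - [[0.012,0,0],[0,0,0],0.2]
    - [[0.012,0,0],[0,0,0],0.2]

```text
time: 9.48
position: [0.5041, -0.2017, 0.0368]
eef_rot: [-3.141, 0.0, 0.044]
wrist_force: [-0.9, -0.3, -1.8]
width: 0.0693
grasp_force: 20.0
```

```bash
python3 -c "
from h import *
rep();hs(-6,11.6,36.3)"
```

```text
H [-12.39  11.78] z 36.77 rot [-3.1415e+00  0.0000e+00  3.0000e-04] F [-0.94 -0.26 -1.79] M [-0.05  -0.01   0.033] w 0.0693 t 9.4833
shift [0.008  0.0002 0.0006] turn [-0.      0.      0.0001] rows 0.15367555040012254 0.002522698963307099
```

Past the stop point with no force, so the pin is in the notch. Continuing.

Call:
arm_command:
  series:
    - [[0.002,0,0.0003],[0,0,0],0.2]
    - [[0.004,0,0.0006],[0,0,0],0.2]
    - [[0.006,0,0.0008],[0,0,0],0.2]
    - [[0.0075,0,0.001],[0,0,0],0.2]
    - [[0.0075,0,0.001],[0,0,0],0.2]
    - [[0.0075,0,0.001],[0,0,0],0.2]

```text
time: 9.98
position: [0.51, -0.2014, 0.0359]
eef_rot: [-3.141, 0.0, 0.044]
wrist_force: [0.4, -0.0, -1.0]
width: 0.0695
grasp_force: 20.0
```

```bash
python3 -c "
from h import *
rep()"
```

```text
H [-6.45 11.77] z 35.94 rot [-3.1415e+00  1.0000e-04  3.0000e-04] F [ 0.4  -0.06 -0.99] M [ 0.025 -0.031 -0.048] w 0.0695 t 9.9833
```

Call:
arm_command:
  series:
    - [[0.0008,0,0.0006],[0,0,0],0.2]
    - [[0.0016,0,0.0006],[0,0,0],0.2]
    - [[0.0016,0,0.0006],[0,0,0],0.2]
    - [[0.0016,0,0.0006],[0,0,0],0.2]
    - [[0.0016,0,0.0006],[0,0,0],0.2]

```text
time: 10.4
position: [0.5113, -0.2014, 0.0355]
eef_rot: [-3.142, 0.0, 0.044]
wrist_force: [0.1, -0.2, -1.3]
width: 0.069
grasp_force: 20.0
```

Call:
arm_command:
  series:
    - [[0.0006,0,0],[0,0,0],0.2]
    - [[0.0012,0,0],[0,0,0],0.2]
    - [[0.0012,0,0],[0,0,0],0.2]
    - [[0.0012,0,0],[0,0,0],0.2]

```text
time: 10.73
position: [0.512, -0.2014, 0.0354]
eef_rot: [-3.141, 0.001, 0.044]
wrist_force: [-1.7, -0.2, -0.9]
width: 0.0692
grasp_force: 20.0
```

```bash
python3 -c "
from h import *
rep()"
```

```text
H [-4.47 11.72] z 35.44 rot [-3.1415e+00  5.0000e-04  1.0000e-04] F [-1.71 -0.14 -0.86] M [-0.006  0.578 -0.056] w 0.0692 t 10.7333
```

Call:
arm_command:
  series:
    - [[0.0005,0,0.0004],[0,0,0],0.2]
    - [[0.0005,0,0.0008],[0,0,0],0.2]
    - [[0.0005,0,0.0008],[0,0,0],0.2]
    - [[0.0005,0,0.0008],[0,0,0],0.2]

```text
time: 11.07
position: [0.5121, -0.2014, 0.0351]
eef_rot: [-3.142, 0.001, 0.044]
wrist_force: [-7.3, 1.1, 9.1]
width: 0.0693
grasp_force: 20.0
```

```bash
python3 -c "
from h import *
rep()"
```

```text
H [-4.39 11.75] z 35.08 rot [-3.1415e+00  1.2000e-03  0.0000e+00] F [-7.29  1.41  9.09] M [ 0.214  1.842 -0.17 ] w 0.0693 t 11.0667
```

The knife is home: 7 N against the shoulder and 9 N on the bed. Releasing it and lifting clear.

Call:
arm_command:
  series:
    - [[0,0,-0.0005],[0,0,0],0.2]
    - [[0,0,-0.0005],[0,0,0],0.2]
    - [[0,0,-0.0005],[0,0,0],1]
    - [[0,0,-0.0005],[0,0,0],1]
    - [[0,0,-0.0005],[0,0,0],1]
    - [[0,0,-0.0005],[0,0,0],1]
    - [[0,0,-0.0005],[0,0,0],1]
    - [[0,0,-0.0005],[0,0,0],1]

```text
time: 11.73
position: [0.5128, -0.2013, 0.0353]
eef_rot: [-3.142, -0.0, 0.044]
wrist_force: [0.2, 0.3, 0.0]
width: 0.0942
grasp_force: 0.0
```

Call:
arm_command:
  series:
    - [[0,0,-0.01],[0,0,0],1]
    - [[0,0,-0.03],[0,0,0],1]
    - [[0,0,-0.07],[0,0,0],1]
    - [[0,0,-0.12],[0,0,0],1]
    - [[0,0,-0.17],[0,0,0],1]
    - [[0,0,-0.2,0],[0,0,0],1]
    - [[0,0,-0.2],[0,0,0],1]
    - [[0,0,-0.2],[0,0,0],1]

```text
invalid input
```

Call:
arm_command:
  series:
    - [[0,0,-0.01],[0,0,0],1]
    - [[0,0,-0.03],[0,0,0],1]
    - [[0,0,-0.07],[0,0,0],1]
    - [[0,0,-0.12],[0,0,0],1]
    - [[0,0,-0.17],[0,0,0],1]
    - [[0,0,-0.22],[0,0,0],1]
    - [[0,0,-0.25],[0,0,0],1]
    - [[0,0,-0.25],[0,0,0],1]

```text
time: 12.4
position: [0.5147, -0.2018, 0.2414]
eef_rot: [3.138, -0.007, 0.044]
wrist_force: [0.4, -0.5, 0.0]
width: 0.0938
grasp_force: 0.0
```

```bash
cat > m5.py <<'E'
from h import *
rep(); ci=camera_info("wrist"); f,d=grab_frame("wrist"); cv2.imwrite("pics/placed.png",cv2.resize(f[0:360,200:440],None,fx=1.66,fy=1.66,interpolation=cv2.INTER_CUBIC))
def red(n,f,ci,d):
    hsv=cv2.cvtColor(f,cv2.COLOR_BGR2HSV); m=cv2.inRange(hsv,(0,180,70),(5,255,255))|cv2.inRange(hsv,(174,180,70),(179,255,255))
    c=max([c for c in cv2.findContours(m,cv2.RETR_EXTERNAL,cv2.CHAIN_APPROX_NONE)[0] if cv2.contourArea(c)<4000],key=cv2.contourArea)
    mk=np.zeros(m.shape,np.uint8); cv2.drawContours(mk,[c],-1,255,-1); mk=cv2.erode(mk,np.ones((3,3)))
    v,u=np.nonzero(mk&m); P=[]
    for a,b in zip(u,v):
        o,r=ray(ci,a,b); z=d[b,a]
        if z>0: P.append(o+r*z)
    P=np.array(P); H=np.c_[np.array([toH(p) for p in P]),P[:,2]]*1000
    i=np.argsort(H[:,0]); k=max(5,len(i)//10); print(n,len(H),"front",H[i[:k]].mean(0).round(1),"back",H[i[-k:]].mean(0).round(1),"mean",H.mean(0).round(1))
    print("  angle",np.degrees(np.polyfit(H[:,0],H[:,2],1)[0]))
red("wrist",f,ci,d)
red("side",cv2.imread("pics/side0.png")*1,camera_info("side"),np.load("side0d.npy"))
hsv=cv2.cvtColor(f,cv2.COLOR_BGR2HSV)
E
python3 m5.py
```

```text
H [-1.82 11.18] z 241.42 rot [ 3.1381e+00 -7.1000e-03  3.0000e-04] F [ 0.36 -0.48  0.05] M [-0.001 -0.006 -0.038] w 0.0938 t 12.4
wrist 911 front [107.6  -0.6  94.2] back [137.3  -0.2 105.3] mean [123.2   0.  100.3]
  angle 22.143953196182746
side 51 front [89.3  9.  84.9] back [133.2   8.3 100.8] mean [111.1   7.   91.6]
  angle 21.938508680890294
```

View pics/placed.png

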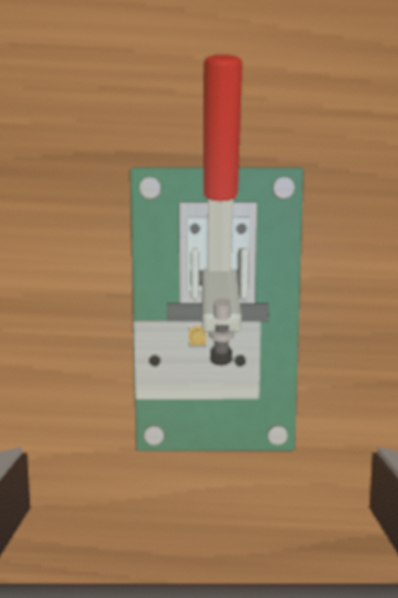

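The knife sits square with its back edge on the shoulder and the pin in the notch at (197,337). The clamp is open at about 22°, so the grip point is at holder (114.5, ~0.7, 88) mm. Now for the handle.

```bash
python3 -c "
from h import *
rep();hs(114.5,.7,170);hs(114.5,.7,69)"
```

```text
H [-2.76 11.4 ] z 238.56 rot [ 3.1393e+00 -4.4000e-03  2.0000e-04] F [-0.43 -0.29  0.23] M [ 0.005  0.003 -0.011] w 0.0943 t 12.45
shift [0.1462 0.0132 0.0864] turn [ 0.0007 -0.0014  0.0001] rows 3.2674512496112196 0.03964034477285837
shift [0.1456 0.0129 0.2126] turn [ 0.0007 -0.0014  0.0001] rows 4.95043366807679 0.03964034477285837
```

Call:
arm_command:
  series:
    - [[0.04,0.0132,0.0],[0,0,0],1]
    - [[0.09,0.0132,0.02],[0,0,0],1]
    - [[0.13,0.0132,0.05],[0,0,0],1]
    - [[0.1462,0.0132,0.084],[0,0,0],1]
    - [[0.1462,0.0132,0.084],[0,0,0],1]
    - [[0.1462,0.0132,0.084],[0,0,0],1]
    - [[0.1462,0.0132,0.084],[0,0,0],1]
    - [[0.1462,0.0132,0.084],[0,0,0],1]

```text
time: 13.12
position: [0.6298, -0.2073, 0.1697]
eef_rot: [3.141, -0.002, 0.043]
wrist_force: [-0.1, 0.6, 0.1]
width: 0.094
grasp_force: 0.0
```

```bash
python3 -c "
from h import *
rep();hs(114.5,.7,69)"
```

```text
H [112.97   0.72] z 169.73 rot [ 3.1407e+00 -1.5000e-03 -4.0000e-04] F [-0.07  0.62  0.14] M [ 0.026 -0.059  0.007] w 0.094 t 13.1167
shift [ 1.700e-03 -1.000e-04  1.259e-01] turn [ 0.0003 -0.0005 -0.0001] rows 2.415849696855346 0.01434062184671219
```

Descend, then close gently. Any sideways force will show whether the fingers are centred.

Call:
arm_command:
  series:
    - [[0.002,0,0.035],[0,0,0],1]
    - [[0.002,0,0.075],[0,0,0],1]
    - [[0.002,0,0.11],[0,0,0],1]
    - [[0.002,0,0.125],[0,0,0],1]
    - [[0.002,0,0.125],[0,0,0],1]
    - [[0.002,0,0.125],[0,0,0],1]
    - [[0.002,0,0.125],[0,0,0],-0.4]
    - [[0.002,0,0.125],[0,0,0],-0.4]
  force: 8

```text
time: 13.78
position: [0.6326, -0.2071, 0.0702]
eef_rot: [3.141, -0.003, 0.044]
wrist_force: [-0.3, 1.0, -0.3]
width: 0.0839
grasp_force: 0.0
```

Call:
arm_command:
  series:
    - [[0,0,0],[0,0,0],-0.5]
    - [[0,0,0],[0,0,0],-0.9]
    - [[0,0,0],[0,0,0],-0.9]
    - [[0,0,0],[0,0,0],-0.9]
    - [[0,0,0],[0,0,0],-0.9]
    - [[0,0,0],[0,0,0],-0.9]
    - [[0,0,0],[0,0,0],-0.9]
  force: 8

```text
time: 14.37
position: [0.6316, -0.2067, 0.068]
eef_rot: [-3.142, 0.0, 0.044]
wrist_force: [0.5, 0.3, -0.0]
width: 0.0378
grasp_force: 0.0
```

```bash
python3 -c "
from h import *
rep()"
```

```text
H [114.72   1.18] z 68.04 rot [-3.1415e+00  1.0000e-04  2.0000e-04] F [ 0.48  0.25 -0.05] M [0.092 0.016 0.01 ] w 0.0378 t 14.3667
```

Call:
arm_command:
  series:
    - [[0,0.0005,0],[0,0,0],-0.9]
    - [[0,0.0005,0],[0,0,0],-0.9]
    - [[0,0.0005,0],[0,0,0],-0.9]
    - [[0,0.0005,0],[0,0,0],-0.9]
    - [[0,0.0005,0],[0,0,0],-0.9]
    - [[0,0.0005,0],[0,0,0],-0.9]
    - [[0,0.0005,0],[0,0,0],-0.9]
    - [[0,0.0005,0],[0,0,0],-0.9]
  force: 8

```text
time: 15.03
position: [0.6316, -0.2073, 0.0681]
eef_rot: [3.141, 0.0, 0.044]
wrist_force: [1.9, -2.5, -0.5]
width: 0.0171
grasp_force: 8.0
```

```bash
python3 -c "
from h import *
rep();print(state()['grasp_force'])"
```

```text
H [114.72   0.62] z 68.07 rot [3.1415e+00 0.0000e+00 1.0000e-04] F [ 1.78 -2.61 -0.48] M [-0.446 -0.126  0.018] w 0.0171 t 15.0333
7.999922409653664
```

Call:
arm_command:
  series:
    - [[0,0.0004,0],[0,0,0],-0.9]
    - [[-0.0018,0.0004,-0.0042],[0,0,0],-0.9]
    - [[-0.0042,0.0004,-0.0093],[0,0,0],-0.9]
    - [[-0.0069,0.0004,-0.0142],[0,0,0],-0.9]
    - [[-0.01,0.0004,-0.0189],[0,0,0],-0.9]
    - [[-0.0133,0.0004,-0.0234],[0,0,0],-0.9]
    - [[-0.0168,0.0004,-0.0278],[0,0,0],-0.9]
    - [[-0.0207,0.0004,-0.0319],[0,0,0],-0.9]
  force: 25

```text
time: 15.7
position: [0.6146, -0.208, 0.0938]
eef_rot: [-3.141, 0.0, 0.044]
wrist_force: [-0.2, -0.2, -10.3]
width: 0.0161
grasp_force: 25.0
```

```bash
cat > arc.py <<'E'
from h import *
rep(); s=state(); h=toH(s["position"])*1000; x=h[0]-45; z=s["position"][2]*1000+19-60
t=np.arctan2(z,x); r=np.hypot(x,z); print("t",t,"r",r,"grip",s["grasp_force"])
import sys
for a in map(float,sys.argv[1:]): print(a,((r*np.cos(a)-x)/800).round(4),(-(r*np.sin(a)-z)/800).round(4))
E
python3 arc.py .84 .9 .96 1.02 1.08 1.14 1.2 1.26 1.32
```

```text
H [97.67  0.6 ] z 93.79 rot [-3.1413e+00  4.0000e-04  3.0000e-04] F [ -0.19  -0.18 -10.32] M [-0.085 -0.292 -0.012] w 0.0161 t 15.7
t 0.7865670385904054 r 74.57559815636185 grip 24.99784827232361
0.84 -0.0036 -0.0034
0.9 -0.0079 -0.007
0.96 -0.0124 -0.0104
1.02 -0.0171 -0.0134
1.08 -0.0219 -0.0162
1.14 -0.0269 -0.0187
1.2 -0.0321 -0.0209
1.26 -0.0373 -0.0228
1.32 -0.0427 -0.0243
```

Call:
arm_command:
  series:
    - [[-0.0036,0,-0.0034],[0,0,0],-0.9]
    - [[-0.0079,0,-0.007],[0,0,0],-0.9]
    - [[-0.0124,0,-0.0104],[0,0,0],-0.9]
    - [[-0.0171,0,-0.0134],[0,0,0],-0.9]
    - [[-0.0219,0,-0.0162],[0,0,0],-0.9]
    - [[-0.0269,0,-0.0187],[0,0,0],-0.9]
    - [[-0.0321,0,-0.0209],[0,0,0],-0.9]
    - [[-0.0321,0,-0.0209],[0,0,0],-0.9]

```text
time: 16.37
position: [0.589, -0.2092, 0.1111]
eef_rot: [3.141, -0.0, 0.044]
wrist_force: [-2.2, 2.4, 0.6]
width: 0.0163
grasp_force: 25.0
```

```bash
python3 arc.py 1.26 1.32 1.36 1.4 1.42 1.44
```

```text
H [72.12  0.52] z 111.08 rot [ 3.1415e+00 -4.0000e-04  1.0000e-04] F [-2.14  2.49  0.64] M [0.532 0.352 0.014] w 0.0163 t 16.3667
t 1.2015490464807825 r 75.14100384621199 grip 25.000697672367096
1.26 -0.0052 -0.0018
1.32 -0.0106 -0.0034
1.36 -0.0142 -0.0043
1.4 -0.0179 -0.005
1.42 -0.0198 -0.0053
1.44 -0.0216 -0.0055
```

Call:
arm_command:
  series:
    - [[-0.0026,0,-0.001],[0,0,0],-0.9]
    - [[-0.0052,0,-0.0018],[0,0,0],-0.9]
    - [[-0.008,0,-0.0027],[0,0,0],-0.9]
    - [[-0.0106,0,-0.0034],[0,0,0],-0.9]
    - [[-0.0142,0,-0.0043],[0,0,0],-0.9]
    - [[-0.0179,0,-0.005],[0,0,0],-0.9]
    - [[-0.0179,0,-0.005],[0,0,0],-0.9]
    - [[-0.0179,0,-0.005],[0,0,0],-0.9]

```text
time: 17.03
position: [0.5758, -0.2098, 0.1152]
eef_rot: [3.141, -0.002, 0.044]
wrist_force: [3.2, 2.7, 3.4]
width: 0.0165
grasp_force: 25.0
```

```bash
python3 arc.py 1.44 1.46 1.48 1.5 1.52 1.54 1.56 1.58;python3 - <<'E'
from h import *
f,d=grab_frame("side"); ci=camera_info("side"); u,v=proj(ci,[*fromH(.02,0),.07]).astype(int); print(u,v)
cv2.imwrite("pics/s1.png",cv2.resize(f[v-70:v+60,u-80:u+80],None,fx=4.5,fy=4.5,interpolation=cv2.INTER_CUBIC))
E
```

```text
H [58.92  0.53] z 115.16 rot [ 3.1413e+00 -1.6000e-03  4.0000e-04] F [3.32 2.52 3.44] M [ 0.47  -0.896  0.005] w 0.0165 t 17.0333
t 1.3852061236719677 r 75.45785957269102 grip 24.999139308929443
1.44 -0.0051 -0.0008
1.46 -0.007 -0.001
1.48 -0.0089 -0.0012
1.5 -0.0107 -0.0014
1.52 -0.0126 -0.0015
1.54 -0.0145 -0.0016
1.56 -0.0164 -0.0016
1.58 -0.0183 -0.0016
369 213
```

View pics/s1.png

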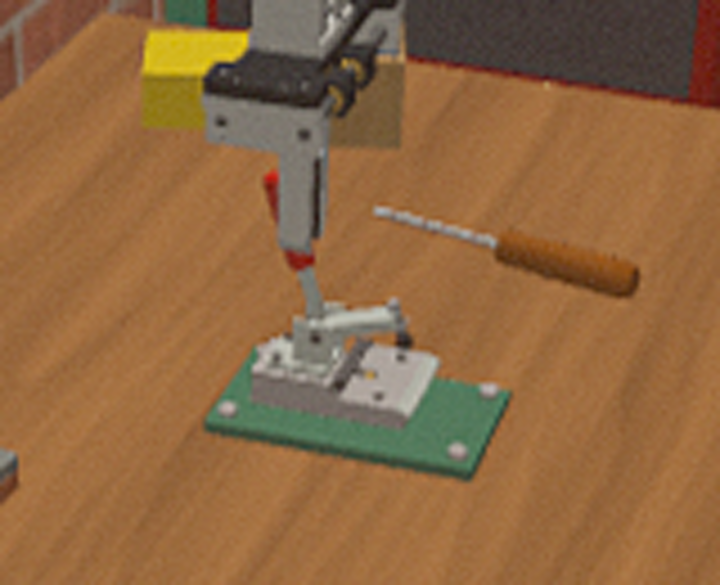

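The side view shows the handle following the grip, the foot at (403,338) still above the knife, and the knife seated. Closing slowly while watching the reaction: friction alone gives about 5 N, and I want about 11 N.

Call:
arm_command:
  series:
    - [[-0.0026,0,-0.0004],[0,0,0],-0.9]
    - [[-0.0051,0,-0.0008],[0,0,0],-0.9]
    - [[-0.007,0,-0.001],[0,0,0],-0.9]
    - [[-0.007,0,-0.001],[0,0,0],-0.9]
    - [[-0.007,0,-0.001],[0,0,0],-0.9]

```text
time: 17.5
position: [0.5707, -0.21, 0.116]
eef_rot: [3.141, -0.002, 0.044]
wrist_force: [5.7, 1.7, 3.6]
width: 0.0156
grasp_force: 25.0
```

```bash
python3 arc.py 1.48 1.5 1.52 1.54 1.56 1.58
```

```text
H [53.75  0.54] z 116.0 rot [ 3.1412e+00 -2.4000e-03  5.0000e-04] F [5.72 1.47 3.55] M [ 4.590e-01 -1.551e+00 -1.000e-03] w 0.0156 t 17.5
t 1.4546903210794182 r 75.51178209532593 grip 25.000284612178802
1.48 -0.0024 -0.0002
1.5 -0.0043 -0.0004
1.52 -0.0061 -0.0005
1.54 -0.008 -0.0006
1.56 -0.0099 -0.0006
1.58 -0.0118 -0.0006
```

Call:
arm_command:
  series:
    - [[-0.0012,0,-0.0001],[0,0,0],-0.9]
    - [[-0.0024,0,-0.0002],[0,0,0],-0.9]
    - [[-0.0036,0,-0.0002],[0,0,0],-0.9]
    - [[-0.0036,0,-0.0002],[0,0,0],-0.9]
    - [[-0.0036,0,-0.0002],[0,0,0],-0.9]

```text
time: 17.92
position: [0.5681, -0.2102, 0.1163]
eef_rot: [3.141, -0.003, 0.044]
wrist_force: [7.7, 1.7, 4.6]
width: 0.0156
grasp_force: 25.0
```

```bash
python3 arc.py
```

```text
H [51.22  0.48] z 116.32 rot [ 3.1411e+00 -3.1000e-03  5.0000e-04] F [7.75 1.37 4.62] M [ 0.419 -2.018 -0.056] w 0.0156 t 17.9167
t 1.4884408794837456 r 75.57537122649636 grip 25.001716017723083
```

```bash
cat > ang.py <<'E'
from h import *
# red handle seen from the side, cast onto the clamp's plane (holder y=0.5mm)
f,d=grab_frame("side"); ci=camera_info("side"); hsv=cv2.cvtColor(f,cv2.COLOR_BGR2HSV)
m=cv2.inRange(hsv,(0,150,60),(6,255,255))|cv2.inRange(hsv,(172,150,60),(179,255,255))
n=np.array([-np.sin(HY),np.cos(HY),0]); u0,v0=proj(ci,[*fromH(.045,0),.14]).astype(int); P=[]
for v in range(v0-25,v0+30):
    for u in range(u0-30,u0+35):
        if m[v,u]:
            o,r=ray(ci,u,v); p=o+r*((np.array([*HO,0])-o)@n)/(r@n); h=toH(p)*1000; P.append((h[0]-45,p[2]*1000-60))
P=np.array(P); P=P[np.hypot(*P.T)<115]; rr=np.hypot(*P.T); print(len(P)); 
for lo,hi in((35,60),(60,85),(85,115)):
    k=(rr>lo)&(rr<hi)
    if k.sum()>2: print(lo,hi,k.sum(),P[k].mean(0).round(1),"angle",np.arctan2(*P[k].mean(0)[::-1]).round(3))
E
python3 ang.py
```

```text
36
35 60 16 [12.5 44.2] angle 1.296
60 85 4 [26.3 74.7] angle 1.233
85 115 16 [27.7 92.8] angle 1.281
```

```bash
cat > foot.py <<'E'
from h import *
ci=camera_info("side"); f,d=grab_frame("side"); n=np.array([-np.sin(HY),np.cos(HY),0])
def cast(u,v):
    o,r=ray(ci,u,v); p=o+r*((np.array([*HO,0])-o)@n)/(r@n); return np.r_[toH(p)[0]*1000,p[2]*1000]
old=cv2.resize(cv2.imread("pics/s1.png"),(160,130),interpolation=cv2.INTER_AREA); new=f[143:273,289:449]
for nm,im in(("old",old),("new",new)):
    g=im.max(axis=2)
    m=(g<75).astype(np.uint8); m[:64]=0; m[92:]=0; m[:,:82]=0; m[:,98:]=0
    v,u=np.nonzero(m); print(nm,len(u),"dark centroid px",(u.mean()+289).round(1),(v.mean()+143).round(1),"plane x,z",cast(u.mean()+289,v.mean()+143).round(1), "vmax",v.max()+143)
for t in (1.3,1.4,1.5,1.57):
    c,s=np.cos(t),np.sin(t)
    # foot face centre: 49 along arm (-s,c), 20 behind (-c,-s)
    x=45-49*s+20*c*0-20*c; z=60+49*c-20*s; print(t,round(x,1),round(z,1),proj(ci,[*fromH(x/1000,0),z/1000]).round(1))
E
python3 foot.py
```

```text
old 6 dark centroid px 378.2 218.3 plane x,z [-5.3 59.9] vmax 219
new 8 dark centroid px 378.0 220.2 plane x,z [-5.1 53.8] vmax 222
1.3 -7.6 53.8 [378.9 220.4]
1.4 -6.7 48.6 [378.5 222. ]
1.5 -5.3 43.5 [377.9 223.5]
1.57 -4.0 40.0 [377.4 224.5]
```

The clamp is following the grip: the foot dropped about 6 mm and the clamp is near 1.4 rad. Pad torsion muddles the force reading, though. For a clean force I'll let go, go behind the handle and push with shut fingers.

Call:
arm_command:
  series:
    - [[0,0,0],[0,0,0],0.2]
    - [[0,0,0],[0,0,0],0.2]
    - [[0,0,0],[0,0,0],0.2]
    - [[0,0,0],[0,0,0],0.2]
    - [[0,0,-0.03],[0,0,0],0.2]
    - [[0,0,-0.07],[0,0,0],0.2]
    - [[0,0,-0.1],[0,0,0],0.2]
    - [[0,0,-0.1],[0,0,0],0.2]

```text
time: 18.68
position: [0.5684, -0.2109, 0.2]
eef_rot: [3.139, -0.005, 0.044]
wrist_force: [-0.6, -0.3, -0.1]
width: 0.0558
grasp_force: 0.0
```

```bash
python3 ang.py; python3 foot.py|head -2; python3 -c "
from h import *
rep();hs(95,.6,200);hs(95,.6,148)"
```

```text
119
35 60 33 [12.6 49.1] angle 1.319
60 85 46 [17.4 70.3] angle 1.329
85 115 40 [22.4 92.1] angle 1.332
old 6 dark centroid px 378.2 218.3 plane x,z [-5.3 59.9] vmax 219
new 8 dark centroid px 378.1 219.9 plane x,z [-5.4 55.1] vmax 222
H [49.78  0.19] z 195.79 rot [ 3.1409e+00 -9.0000e-04 -1.0000e-04] F [ 0.65 -0.08 -1.46] M [ 0.018  0.053 -0.049] w 0.0565 t 18.7833
shift [ 0.0565 -0.0005 -0.0052] turn [ 0.0002 -0.0003 -0.    ] rows 1.0891726500796985 0.008737281976985607
shift [ 0.0565 -0.0006  0.0598] turn [ 0.0002 -0.0003 -0.    ] rows 1.5778696008778281 0.008737281976985607
```

Call:
arm_command:
  series:
    - [[0.03,0,-0.004],[0,0,0],-1]
    - [[0.0625,0,-0.004],[0,0,0],-1]
    - [[0.0625,0,-0.004],[0,0,0],-1]
    - [[0.0625,0,0.02],[0,0,0],-1]
    - [[0.0625,0,0.045],[0,0,0],-1]
    - [[0.0625,0,0.058],[0,0,0],-1]
    - [[0.0625,0,0.058],[0,0,0],-1]
    - [[0.0625,0,0.058],[0,0,0],-1]
  force: 10

```text
time: 19.45
position: [0.6161, -0.208, 0.1483]
eef_rot: [-3.141, 0.001, 0.044]
wrist_force: [0.7, -0.4, 0.1]
width: 0.0062
grasp_force: 0.0
```

```bash
python3 -c "
from h import *
rep();hs(87,.6,148)"
```

```text
H [99.27  0.59] z 148.33 rot [-3.1409e+00  1.5000e-03  2.0000e-04] F [ 0.73 -0.45  0.11] M [-0.001  0.036 -0.016] w 0.0062 t 19.45
shift [-0.0153 -0.      0.0004] turn [-0.0002  0.0005  0.0001] rows 0.2942861583414107 0.013122403454727413
```

Call:
arm_command:
  series:
    - [[-0.005,0,0],[0,0,0],-1]
    - [[-0.01,0,0],[0,0,0],-1]
    - [[-0.0145,0,0],[0,0,0],-1]
    - [[-0.0145,0,0],[0,0,0],-1]
    - [[-0.0165,0,0],[0,0,0],-1]
    - [[-0.0185,0,0],[0,0,0],-1]
    - [[-0.0205,0,0],[0,0,0],-1]
    - [[-0.0225,0,0],[0,0,0],-1]

```text
time: 20.12
position: [0.5993, -0.2088, 0.1495]
eef_rot: [3.141, -0.002, 0.044]
wrist_force: [4.0, 0.2, 4.2]
width: 0.0008
grasp_force: 2.4
```

Call:
arm_command:
  series:
    - [[-0.002,0,0],[0,0,0],-1]
    - [[-0.004,0,0],[0,0,0],-1]
    - [[-0.006,0,0],[0,0,0],-1]
    - [[-0.006,0,0],[0,0,0],-1]
    - [[-0.006,0,0],[0,0,0],-1]

```text
time: 20.53
position: [0.5936, -0.2091, 0.1488]
eef_rot: [-3.141, 0.0, 0.044]
wrist_force: [3.2, 0.3, 2.7]
width: 0.0002
grasp_force: 1.6
```

```bash
python3 -c "
from h import *
rep()"; python3 ang.py
```

```text
H [76.72  0.47] z 148.83 rot [-3.1415e+00  3.0000e-04  1.0000e-04] F [3.25 0.16 2.67] M [ 0.074 -0.727  0.031] w 0.0002 t 20.5333
119
35 60 36 [ 8.4 49.6] angle 1.402
60 85 45 [11.5 70.9] angle 1.41
85 115 38 [14.9 92.9] angle 1.411
```

Contact is clean, with a friction baseline of 3.2 N and the clamp at about 1.42 rad. Continuing slowly.

Call:
arm_command:
  series:
    - [[-0.0015,0,0],[0,0,0],-1]
    - [[-0.003,0,0],[0,0,0],-1]
    - [[-0.0045,0,0],[0,0,0],-1]
    - [[-0.006,0,0],[0,0,0],-1]
    - [[-0.0075,0,0],[0,0,0],-1]
    - [[-0.0075,0,0],[0,0,0],-1]

```text
time: 21.08
position: [0.5875, -0.2094, 0.1488]
eef_rot: [-3.142, 0.0, 0.044]
wrist_force: [2.0, 0.2, 2.4]
width: 0.0004
grasp_force: 1.6
```

```bash
python3 -c "
from h import *
rep()"
```

```text
H [70.56  0.44] z 148.85 rot [-3.1415e+00  4.0000e-04  1.0000e-04] F [1.96 0.1  2.45] M [ 0.132 -0.685  0.048] w 0.0004 t 21.0833
```

Call:
arm_command:
  series:
    - [[-0.001,0,0],[0,0,0],-1]
    - [[-0.002,0,0],[0,0,0],-1]
    - [[-0.0025,0,0],[0,0,0],-1]
    - [[-0.0025,0,0],[0,0,0],-1]

```text
time: 21.42
position: [0.5857, -0.2095, 0.1489]
eef_rot: [-3.142, 0.0, 0.044]
wrist_force: [3.2, -0.3, 2.4]
width: 0.0005
grasp_force: 1.7
```

```bash
python3 -c "
from h import *
rep()"; python3 ang.py
```

```text
H [68.79  0.43] z 148.87 rot [-3.1415e+00  1.0000e-04  1.0000e-04] F [ 3.21 -0.41  2.44] M [ 0.143 -0.76  -0.001] w 0.0005 t 21.4167
125
35 60 39 [ 4.6 49.9] angle 1.479
60 85 45 [ 5.8 71.4] angle 1.489
85 115 41 [ 8.2 94.3] angle 1.484
```

Call:
arm_command:
  series:
    - [[-0.0007,0,0],[0,0,0],-1]
    - [[-0.0014,0,0],[0,0,0],-1]
    - [[-0.002,0,0],[0,0,0],-1]
    - [[-0.002,0,0],[0,0,0],-1]

```text
time: 21.8
position: [0.5841, -0.2095, 0.1489]
eef_rot: [-3.142, 0.0, 0.044]
wrist_force: [2.6, -0.2, 2.8]
width: 0.0005
grasp_force: 1.8
```

Call:
arm_command:
  series:
    - [[-0.0006,0,0],[0,0,0],-1]
    - [[-0.0012,0,0],[0,0,0],-1]
    - [[-0.0012,0,0],[0,0,0],-1]
    - [[-0.0012,0,0],[0,0,0],-1]

```text
time: 22.13
position: [0.5832, -0.2095, 0.1488]
eef_rot: [-3.141, 0.0, 0.044]
wrist_force: [3.4, -0.0, 2.0]
width: 0.0004
grasp_force: 1.7
```

```bash
python3 -c "
from h import *
rep()"
```

```text
H [66.24  0.49] z 148.83 rot [-3.1415e+00  2.0000e-04  2.0000e-04] F [ 3.37 -0.2   1.98] M [ 0.065 -0.734 -0.01 ] w 0.0004 t 22.1333
```

Call:
arm_command:
  series:
    - [[-0.0006,0,0],[0,0,0],-1]
    - [[-0.0012,0,0],[0,0,0],-1]
    - [[-0.0012,0,0],[0,0,0],-1]
    - [[-0.0012,0,0],[0,0,0],-1]

```text
time: 22.47
position: [0.5822, -0.2096, 0.1489]
eef_rot: [-3.141, 0.0, 0.044]
wrist_force: [3.7, 0.2, 3.5]
width: 0.0005
grasp_force: 1.7
```

Call:
arm_command:
  series:
    - [[-0.0005,0,0],[0,0,0],-1]
    - [[-0.001,0,0],[0,0,0],-1]
    - [[-0.001,0,0],[0,0,0],-1]
    - [[-0.001,0,0],[0,0,0],-1]

```text
time: 22.8
position: [0.5814, -0.2096, 0.1489]
eef_rot: [-3.141, 0.0, 0.044]
wrist_force: [4.5, -0.7, 3.2]
width: 0.0003
grasp_force: 1.7
```

```bash
python3 -c "
from h import *
rep()"
```

```text
H [64.53  0.48] z 148.85 rot [-3.1415e+00  1.0000e-04  2.0000e-04] F [ 4.51 -0.88  3.22] M [ 0.065 -0.815 -0.004] w 0.0003 t 22.8
```

Call:
arm_command:
  series:
    - [[-0.0005,0,0],[0,0,0],-1]
    - [[-0.0008,0,0],[0,0,0],-1]
    - [[-0.0008,0,0],[0,0,0],-1]
    - [[-0.0008,0,0],[0,0,0],-1]

```text
time: 23.13
position: [0.5808, -0.2097, 0.1489]
eef_rot: [-3.142, 0.0, 0.044]
wrist_force: [3.5, 0.4, 2.6]
width: 0.0006
grasp_force: 1.8
```

```bash
python3 -c "
from h import *
rep()"
```

```text
H [63.89  0.45] z 148.86 rot [-3.1415e+00  1.0000e-04  2.0000e-04] F [3.51 0.22 2.57] M [ 0.067 -0.795  0.023] w 0.0006 t 23.1333
```

Call:
arm_command:
  series:
    - [[-0.0005,0,0],[0,0,0],-1]
    - [[-0.0008,0,0],[0,0,0],-1]
    - [[-0.0008,0,0],[0,0,0],-1]
    - [[-0.0008,0,0],[0,0,0],-1]

```text
time: 23.47
position: [0.5802, -0.2097, 0.1489]
eef_rot: [-3.142, 0.0, 0.044]
wrist_force: [4.0, 0.9, 3.3]
width: 0.0007
grasp_force: 1.8
```

```bash
python3 -c "
from h import *
rep()"
```

```text
H [63.28  0.48] z 148.87 rot [-3.1415e+00  1.0000e-04  2.0000e-04] F [4.02 0.75 3.31] M [ 0.087 -0.825 -0.031] w 0.0007 t 23.4667
```

Call:
arm_command:
  series:
    - [[-0.0005,0,0],[0,0,0],-1]
    - [[-0.0008,0,0],[0,0,0],-1]
    - [[-0.0008,0,0],[0,0,0],-1]
    - [[-0.0008,0,0],[0,0,0],-1]

```text
time: 23.8
position: [0.5796, -0.2097, 0.1489]
eef_rot: [-3.142, 0.0, 0.044]
wrist_force: [4.0, 0.7, 2.7]
width: 0.0003
grasp_force: 1.8
```

```bash
python3 -c "
from h import *
rep()"
```

```text
H [62.63  0.44] z 148.9 rot [-3.1415e+00  0.0000e+00  2.0000e-04] F [4.07 0.52 2.7 ] M [ 0.079 -0.772  0.005] w 0.0003 t 23.8
```

Call:
arm_command:
  series:
    - [[-0.0005,0,0],[0,0,0],-1]
    - [[-0.0008,0,0],[0,0,0],-1]
    - [[-0.0008,0,0],[0,0,0],-1]
    - [[-0.0008,0,0],[0,0,0],-1]

```text
time: 24.13
position: [0.5789, -0.2098, 0.1489]
eef_rot: [-3.142, 0.0, 0.044]
wrist_force: [3.4, 0.1, 2.8]
width: 0.0004
grasp_force: 2.0
```

```bash
python3 -c "
from h import *
rep()"; python3 ang.py
```

```text
H [62.01  0.44] z 148.89 rot [-3.1416e+00  0.0000e+00  2.0000e-04] F [ 3.4  -0.06  2.75] M [ 0.045 -0.867 -0.01 ] w 0.0004 t 24.1333
113
35 60 32 [ 0.6 50. ] angle 1.559
60 85 44 [ 1.  71.9] angle 1.557
85 115 37 [ 1.  95.4] angle 1.561
```

Call:
arm_command:
  series:
    - [[-0.0004,0,0],[0,0,0],-1]
    - [[-0.0007,0,0],[0,0,0],-1]
    - [[-0.0007,0,0],[0,0,0],-1]
    - [[-0.0007,0,0],[0,0,0],-1]

```text
time: 24.52
position: [0.5787, -0.2097, 0.149]
eef_rot: [3.142, -0.001, 0.044]
wrist_force: [6.1, -0.5, 2.3]
width: 0.0006
grasp_force: 3.2
```

```bash
python3 -c "
from h import *
rep()"
```

```text
H [61.81  0.46] z 149.0 rot [ 3.1416e+00 -8.0000e-04  2.0000e-04] F [ 6.08 -0.72  2.34] M [ 0.086 -1.457  0.033] w 0.0006 t 24.5167
```

Call:
arm_command:
  series:
    - [[-0.0003,0,0],[0,0,0],-1]
    - [[-0.0006,0,0],[0,0,0],-1]
    - [[-0.0006,0,0],[0,0,0],-1]
    - [[-0.0006,0,0],[0,0,0],-1]

```text
time: 24.85
position: [0.5786, -0.2097, 0.149]
eef_rot: [3.142, -0.001, 0.044]
wrist_force: [8.9, -0.9, 1.9]
width: 0.0004
grasp_force: 4.2
```

```bash
python3 -c "
from h import *
rep()"
```

```text
H [61.66  0.52] z 149.04 rot [ 3.1415e+00 -1.4000e-03  4.0000e-04] F [ 8.88 -1.28  1.91] M [ 0.017 -1.998  0.01 ] w 0.0004 t 24.85
```

The foot is pressing: the push went from 3.5 N to about 8.8 N, so the foot force is about 10 N. Backing off and lifting clear.

Call:
arm_command:
  series:
    - [[0.002,0,0],[0,0,0],-1]
    - [[0.01,0,0],[0,0,0],-1]
    - [[0.03,0,0],[0,0,0],-1]
    - [[0.05,0,0],[0,0,0],-1]
    - [[0.05,0,-0.04],[0,0,0],-1]
    - [[0.05,0,-0.09],[0,0,0],-1]
    - [[0.05,0,-0.11],[0,0,0],-1]
    - [[0.05,0,-0.11],[0,0,0],-1]

```text
time: 25.52
position: [0.6193, -0.2083, 0.2409]
eef_rot: [3.14, -0.004, 0.044]
wrist_force: [1.8, -0.6, -0.4]
width: 0.0004
grasp_force: 0.0
```

Call:
arm_command:
  series:
    - [[0,0,0],[0,0,0],-1]
    - [[0,0,0],[0,0,0],-1]
    - [[0,0,0],[0,0,0],-1]
    - [[0,0,0],[0,0,0],-1]
    - [[0,0,0],[0,0,0],-1]
    - [[0,0,0],[0,0,0],-1]

```text
time: 26.02
position: [0.6177, -0.208, 0.2364]
eef_rot: [-3.141, 0.001, 0.044]
wrist_force: [-0.4, -1.1, -0.5]
width: 0.0002
grasp_force: 0.0
```

```bash
python3 -c "
from h import *
rep()"; python3 ang.py; python3 - <<'E'
from h import *
# knife outline from the wrist camera, numerically
ci=camera_info("wrist"); f,d=grab_frame("wrist"); hsv=cv2.cvtColor(f,cv2.COLOR_BGR2HSV)
for n,x,y in(("pin",.011,.0112),("front edge",-.024,.0112)): print(n,proj(ci,[*fromH(x,y),.04]).round(0))
ci=camera_info("top"); f,d=grab_frame("top"); hsv=cv2.cvtColor(f,cv2.COLOR_BGR2HSV); o=cv2.cvtColor(cv2.imread("pics/top0.png"),cv2.COLOR_BGR2HSV)
m=cv2.inRange(hsv,(0,0,110),(179,60,255)); u,v=proj(ci,[*fromH(-.01,.0112),.04]).astype(int); w=np.zeros_like(m); w[v-9:v+12,u-25:u+25]=m[v-9:v+12,u-25:u+25]
c=max(cv2.findContours(w,cv2.RETR_EXTERNAL,cv2.CHAIN_APPROX_NONE)[0],key=cv2.contourArea)
P=np.array([toH(onz(ci,a,b,.04)) for a,b in c[:,0]])*1000; print("knife top extents x",P[:,0].min(),P[:,0].max(),"y",P[:,1].min(),P[:,1].max())
E
```

```text
H [100.82   0.54] z 236.36 rot [-3.1412e+00  8.0000e-04  2.0000e-04] F [-0.4  -1.05 -0.51] M [ 0.003  0.011 -0.003] w 0.0002 t 26.0167
112
35 60 32 [ 0.6 50. ] angle 1.559
60 85 42 [ 0.6 72.4] angle 1.563
85 115 38 [ 0.8 95.6] angle 1.563
pin [308. 307.]
front edge [309. 340.]
knife top extents x -25.434386772133063 17.061346405409157 y -2.4481590655894436 51.48786912500883
```

```bash
python3 -c "
from cell import finish_job
print(finish_job())"
```

```text
the job is handed in; nothing more can be done
None
```

I handed the job in at about 26 s; no verdict came back. The knife was felt home against the shoulder with its notch over the pin, the clamp was closed at about 1.56 rad with roughly 10 N on the foot (estimated from the push force), and the robot was clear.

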